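# Bring the finds jar round to the open front of the sample carousel

## Task

Under the wire guard, push the spokes of the star wheel, one after another, until the lidded jar that rides on the wheel stands in the middle of the open front (the side without wires), in line with the small pointer on the base, and leave the wheel at rest there. Do not push on the jar or knock the wire guard, and leave the crates, brush and bottle where they are.

Things in the scene. Friction and masses are not known exactly. Their poses are not given: they have to be found in the camera images.
- machine: Sample carousel, fixed to the table: black base plate 300 x 300 mm, 12 mm thick. Origin: centre of its underside, on the table, on the wheel's axis; z up; its open front faces its own -x (away from the robot, towards the far side of the table), y runs along the front. The sizes below are in this frame.
- guard: Guard of 5 mm steel wires about 29 mm apart, fixed on the carousel; same frame. Its flat roof (z 118 to 123 mm) spans x -125 to +145, y -145 to +145 mm; wires close the sides (inner faces y +-140 mm) and back (x 140 mm). Only the front is open: reach the spokes under the roof's front edge with the tool leaning 30 to 40 degrees from vertical, tips leading to its +x (back towards the robot).
- pointer (a point): Top of the low steel pointer bar (22 mm long, 6 mm wide, 16 mm above the table) in the middle of the base's front edge, at x -138, y 0 mm.
- wheel (a joint): Angle (rad) of the star wheel about its vertical axis; growing = anticlockwise from above. It turns either way, more than a full turn; at 0 (and at 6.28) the jar is in the middle of the open front, in line with the pointer. It stays where it is left and does not coast; about 2 N at 100 mm radius turns it.
- wheel_axis (a point): Point on the aluminium star wheel's axis, 50 mm above the table, mid-height of its six straight spokes. These are 60 degrees apart, 10 mm thick, 35 to 65 mm above the table and reach 125 mm from the axis. Over them a round deck, radius 80 mm, 66 to 72 mm above the table, black, carries five small flat steel discs (28 mm across, tops at 78 mm) and the jar.
- jar_centre (a point): Centre of the lidded white jar (48 mm across, 40 mm tall, from 72 to 112 mm above the table), fixed on the wheel's deck 54 mm from the axis, above one of the spokes. The other five places hold only flat discs.
- jar: The same jar; origin at the centre of its underside, 72 mm above the table.
- crates: Bystander: stack of small black plastic crates, 166 x 126 mm, 99 mm tall, loose, beside the carousel; origin at the centre of its underside.
- brush: Bystander: brush 180 mm long lying on the table beside the carousel, loose.
- bottle: Bystander: lidded glass jar 60 mm across, 110 mm tall, standing on the table beside the carousel, loose; origin at the centre of its underside.

How it is judged:
At the end, for the whole second after the job is handed in: The jar stands at the open front with its centre within 12 mm of the pointer's line (the wheel within about 13 degrees), and the wheel is at rest (x of jar_centre in the frame of machine below 0 m and y of jar_centre in the frame of machine between -0.012 and 0.012 m and velocity of joint wheel between -0.05 and 0.05 rad/s); the robot touches nothing.
It fails at once if jar pushed by the robot (over 3 N) (contact force between any of the fingers, the arm and jar above 3 N).
It fails at once if wire guard knocked (over 15 N) (contact force between any of the fingers, the arm and guard above 15 N).
It fails at once if crates, brush or bottle moved more than 30 mm (distance of any of crates, brush, bottle from where it was at the start of the episode above 0.03 m).
It also fails if it takes over 59 s, if anything falls off the work surface, if the arm or the gripper's body presses on something with over 40 N, if the wrist force passes 120 N, or if a joint passes its speed limit or range.

## Robot

A 6-joint arm with a two-finger parallel gripper is mounted at the origin on the work surface. World frame = base frame: x ahead of the robot, y to its left, z up, the work surface at z = 0. Lengths are in m, angles in rad, forces in N, time in s.
With the tool pointing down it reaches from about 0.4 to 0.825 m from the base axis. Payload 7 kg.
Tool frame: the origin (TCP) lies at the very end of the fingers, on their centre line; the grasp point (between the pads) lies 19 mm behind it; z points along the fingers, y is the direction in which the jaws open and shut (so a half turn about z gives the same grasp; the last joint's range is limited). The gripper opens to 88 mm and grips with 3 to 60 N. Pads are 19 mm wide; open, the fingers measure 130 mm over their backs; the gripper's body (78 mm by 193 mm) begins 47 mm behind the grasp point.
Start: joints at [0.288, 0.359, 0.012, 0, -1.224, -0.288], TCP at [0.675, -0, 0.227] pointing down, gripper open.
Joint ranges: [-3.07, 3.07], [-1.43, 2.12], [-1.02, 1.25], [-3.03, 1.67], [-3.05, -0], [-3.03, 3.03]. Speed limits (rad/s): [2.39, 2.39, 3.01, 3.14, 3.14, 3.14].

## Interface

Orientations are given as [roll, pitch, yaw] about the fixed x, y, z axes, in that order (R = Rz(yaw) Ry(pitch) Rx(roll)).
In Python, from station import arm gives the robot as it stands.
- The arm moves only by the shell command python3 -m inch 'ROWS' [FORCE]. ROWS is text: rows parted by semicolons, each of 7 numbers parted by spaces: the closure, from 0 (fully open) to 1 (shut), then the shift along the tool's x, y, z each as a share of 300 mm, from -1 to 1, then the turn, a rotation vector about the tool's x, y, z each as a share of 60 degrees, from -1 to 1. In form: grip tx ty tz rx ry rz; .... A call has 1 to 12 rows; each row is the pose to reach, as a shift and turn from the pose commanded when the call began, along the tool's axes at that moment; what a row does not reach only later rows make up. A row lasts 1/10 s, in which the tool goes at most 50 mm and 8.59 degrees, less where a joint would pass 70% of its speed; a pose out of reach is approached as far as the arm can. A call with a number of a shift or a turn outside -1 to 1 is refused whole. A call with a gripper value outside its range is refused whole. The fingers move at their own pace and stop on an object; FORCE is the grip in N (left out, the last holds). Time passes only in rows, so rows that repeat a pose let the fingers close. It gives the time, the measured TCP pose, the force and the opening at its end, in the units of the state.
- arm.get_state(): the state, without advancing time (a new reading comes with each control period).
- arm.grab_frame(name): name is "scene" or "side" or "wrist"; returns a dict with "img" (420x560x3 uint8, red, green, blue), "range_z" (420x560 float32, m along the optical axis (not along the pixel's ray), 0 where there is no reading), "fx", "fy", "cx", "cy" (pixels), "extrinsics" (4x4, takes a point from world to camera coordinates); the wrist camera has in their place "tool_from_camera" (4x4, takes a point from camera to tool coordinates, whose origin is the TCP and whose axes are the flange's). Camera axes: x right, y up, looking along -z (the intrinsics and any distortion apply to the point x, -y, -z); pixel columns grow to the right and rows downward; lengths in m; the calibration is good to about 2 mm. A picture is of the moment at which its call begins: read the wrist's pose just before it.
- arm.job_done(): hands the job in, once; it reports no verdict.
The state is a dict: "t": time; "q": joint angles; "qd": joint speeds; "joint_efforts": joint torques, N m; "eef_pos": TCP position; "ee_rot": TCP orientation; "force": force on the tool from outside, world axes, zero at the start; "moment": the same for the moment, N m; "width": finger opening in m.
Only numpy, scipy, OpenCV 4.12 (cv2) and the standard library are available. Lean on these libraries where they do the work, as an engineer would, in place of code of your own. Each camera call takes 0.05 s, during which the arm holds its last target.

## Working session

There is one attempt and no reset: what is moved stays moved. The work goes in short steps, Python scripts to look and compute and a shell command to move; the robot and the scene stay as the last step left them, time stands still between calls to the robot, and variables do not carry over. Pictures are saved under pics/ and viewed, and the job is handed in when it is done.

```bash
ls; mkdir -p pics; python3 - <<'E'
from station import arm
import cv2,numpy as np
for n in ["scene","side","wrist"]:
    f=arm.grab_frame(n); cv2.imwrite(f"pics/{n}0.png",f["img"][:,:,::-1])
    np.savez(f"pics/{n}0.npz",**f)
    print(n,f["fx"],f["fy"],f["cx"],f["cy"],[k for k in f]); print(np.round(f.get("extrinsics",f.get("tool_from_camera")),4))
s=arm.get_state();print(s)
E
```

```text
pics
scene 381.27251250796786 381.27251250796786 284.96823725908905 207.2612016392608 ['img', 'range_z', 'fx', 'fy', 'cx', 'cy', 'extrinsics']
[[-0.1288  0.9917  0.0046 -0.0034]
 [-0.6669 -0.09    0.7397  0.2999]
 [ 0.734   0.0922  0.6729 -1.2808]
 [ 0.      0.      0.      1.    ]]
side 389.07114610173625 389.07114610173625 281.00125477836605 210.59680850221648 ['img', 'range_z', 'fx', 'fy', 'cx', 'cy', 'extrinsics']
[[-0.9872 -0.1596 -0.0051  0.5405]
 [ 0.0878 -0.5695  0.8173 -0.0874]
 [-0.1333  0.8064  0.5762 -1.0309]
 [ 0.      0.      0.      1.    ]]
wrist 325.49787440440707 325.49787440440707 281.58705525418935 210.70586147998588 ['img', 'range_z', 'fx', 'fy', 'cx', 'cy', 'tool_from_camera']
[[ 1.000e-03  9.676e-01  2.523e-01  6.630e-02]
 [ 1.000e+00 -9.000e-04 -6.000e-04 -2.000e-04]
 [-4.000e-04  2.523e-01 -9.676e-01 -1.571e-01]
 [ 0.000e+00  0.000e+00  0.000e+00  1.000e+00]]
{'t': 0.15, 'q': array([ 2.88084030e-01,  3.59224203e-01,  1.12943148e-02, -2.48977574e-04,
       -1.22412405e+00, -2.88108532e-01]), 'qd': array([-1.19890293e-05, -6.16959939e-04,  3.45604888e-03,  1.93983764e-03,
        2.54877124e-04, -1.54950359e-03]), 'joint_efforts': array([ 1.39394037e-04, -5.83274567e+01,  2.93289685e+01,  7.00122759e+00,
        8.75052094e-03, -9.76538854e-05]), 'eef_pos': array([ 6.74633694e-01, -3.90308503e-05,  2.25848626e-01]), 'ee_rot': array([ 3.14032037e+00, -1.32926843e-04, -1.57090549e+00]), 'force': array([-0.22270591, -0.0827125 , -0.21176945]), 'moment': array([-0.01677949,  0.01976726,  0.0039312 ]), 'width': 0.08769535336783808}
```

View pics/scene0.png

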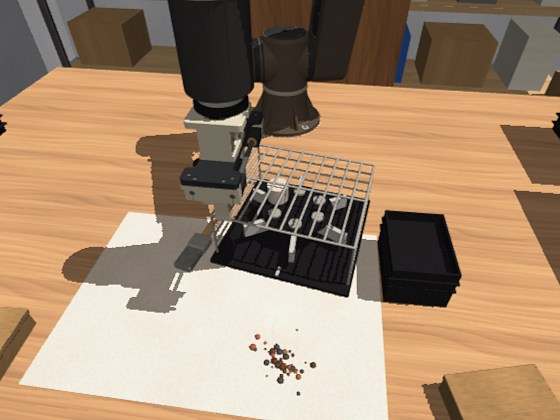

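View pics/side0.png

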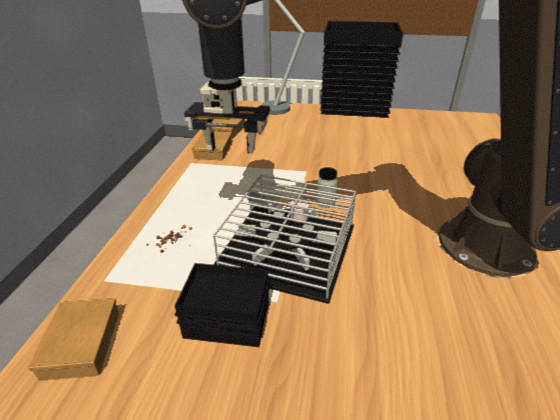

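View pics/wrist0.png

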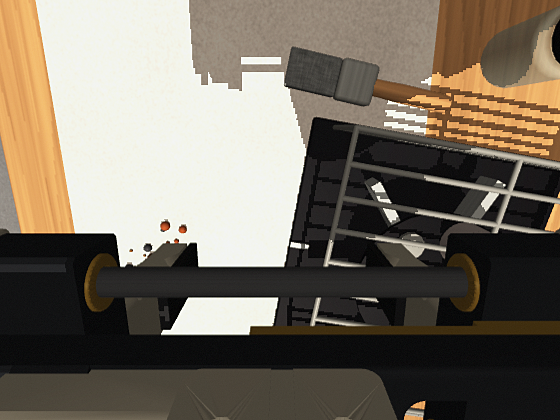

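```bash
cat > h.py <<'E'
import numpy as np,cv2
def load(n): return dict(np.load(f"pics/{n}.npz"))
def ray(f,u,v):
    E=f["extrinsics"];R=E[:3,:3];t=E[:3,3]
    d=np.array([(u-f["cx"])/f["fx"],-(v-f["cy"])/f["fy"],-1.]);return -R.T@t,R.T@d
def plane(f,u,v,z):
    o,d=ray(f,u,v);return o+d*(z-o[2])/d[2]
def dep(f,u,v):
    o,d=ray(f,u,v);return o+d*f["range_z"][int(v),int(u)]
def proj(f,P):
    E=f["extrinsics"];c=E[:3,:3]@np.array(P)+E[:3,3]
    return f["cx"]+f["fx"]*c[0]/-c[2], f["cy"]-f["fy"]*c[1]/-c[2]
def cloud(f):
    h,w=f["range_z"].shape;U,V=np.meshgrid(np.arange(w),np.arange(h));E=f["extrinsics"]
    D=np.stack([(U-f["cx"])/f["fx"],-(V-f["cy"])/f["fy"],-np.ones_like(U)],-1)*f["range_z"][...,None]
    return (D-E[:3,3])@E[:3,:3]
E
python3 - <<'E'
from h import *
a=load("scene0");b=load("side0")
for f,n,(x0,y0,x1,y1) in [(a,"scene",(170,130,390,310)),(b,"side",(160,150,380,330))]:
    im=cv2.resize(f["img"][y0:y1,x0:x1,::-1],None,fx=3.6,fy=3.3,interpolation=cv2.INTER_CUBIC);cv2.imwrite(f"pics/{n}_z.png",im);print(im.shape)
for u,v in [(218,264),(350,288),(279,270),(370,195)]: print(plane(a,u,v,.012),dep(a,u,v))
P=cloud(a);m=(P[...,2]>.006)&(P[...,2]<.018)&(a["img"].sum(2)<150)
q=P[m][:,:2]; c=cv2.minAreaRect((q*1000).astype(np.float32));print(c, m.sum())
P=cloud(b);m=(P[...,2]>.006)&(P[...,2]<.018)&(b["img"].sum(2)<150)
q=P[m][:,:2]; c=cv2.minAreaRect((q*1000).astype(np.float32));print(c, m.sum())
E
```

```text
(594, 792, 3)
(594, 792, 3)
[ 0.64910737 -0.05430238  0.012     ] [ 0.64102745 -0.05764201  0.00165364]
[0.67374972 0.22117929 0.012     ] [0.66643354 0.22232181 0.00213605]
[0.64784978 0.07499164 0.012     ] [0.64959481 0.07525225 0.0142288 ]
[0.37969801 0.27059168 0.012     ] [ 0.36430488  0.27306626 -0.00072279]
((-130.36199951171875, -7.9986572265625), (2605.5419921875, 2054.55859375), 89.91063690185547) 7754
((523.3701782226562, -225.17218017578125), (1032.8740234375, 1193.7445068359375), 19.764158248901367) 4218
```

View pics/scene_z.png

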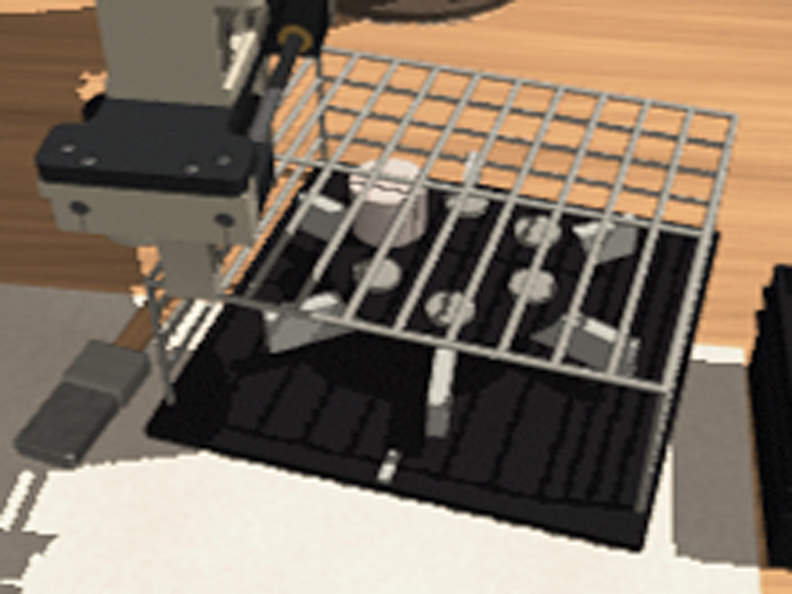

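View pics/side_z.png

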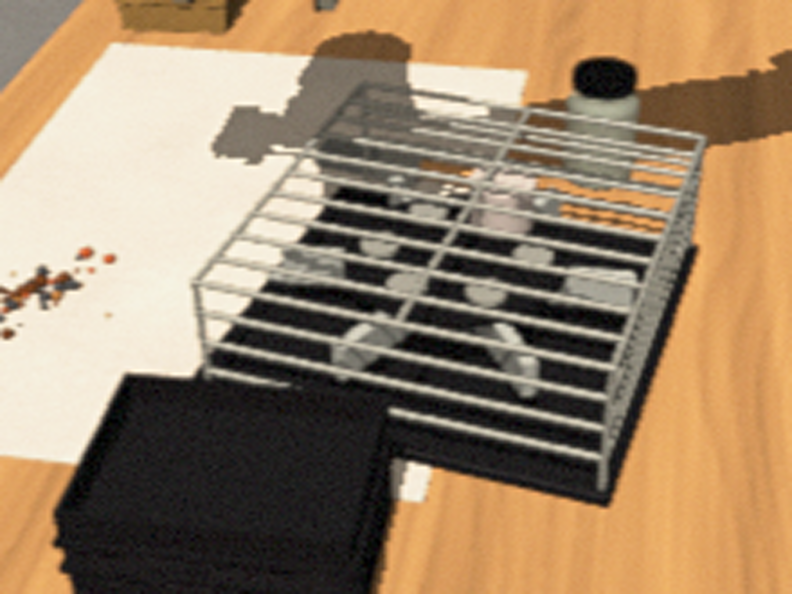

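```bash
cat >> h.py <<'E'
def zs(u,v): return 170+(u+.5)/3.6-.5,130+(v+.5)/3.3-.5
def zd(u,v): return 160+(u+.5)/3.6-.5,150+(v+.5)/3.3-.5
E
python3 - <<'E'
from h import *
a=load("scene0");b=load("side0")
S={}
def sc(n,x,y,z): p=plane(a,*zs(x,y),z);print("scene",n,p.round(4));S[n]=p
def sd(n,x,y,z): p=plane(b,*zd(x,y),z);print("side",n,p.round(4))
sc("FR",668,388,.1205);sc("BR",735,118,.1205);sc("BL",322,50,.1205)
sd("FR",198,285,.1205);sd("FL",365,88,.1205);sd("BL",703,137,.1205);sd("BR",614,330,.1205)
sc("pointer",390,462,.016)
sc("jarlid",388,172,.112); sd("jarlid",505,180,.112)
# discs tops
for p in [(466,203),(538,230),(532,284),(450,307),(378,272)]: sc("disc",*p,.078)
for p in [(430,207),(380,243),(405,281),(486,290),(533,254)]: sd("disc",*p,.078)
sc("spokefront tip",440,400,.065)
E
```

```text
scene FR [0.6629 0.2177 0.1205]
scene BR [0.4032 0.2619 0.1205]
scene BL [ 0.3542 -0.0156  0.1205]
side FR [0.6616 0.2214 0.1205]
side FL [ 0.6122 -0.0543  0.1205]
side BL [ 0.3529 -0.0157  0.1205]
side BR [0.4035 0.2282 0.1205]
scene pointer [0.6504 0.0732 0.016 ]
scene jarlid [0.4824 0.0486 0.112 ]
side jarlid [0.4895 0.0542 0.112 ]
scene disc [0.4677 0.0965 0.078 ]
scene disc [0.4901 0.1439 0.078 ]
scene disc [0.5439 0.1437 0.078 ]
scene disc [0.5715 0.0977 0.078 ]
scene disc [0.5448 0.0513 0.078 ]
side disc [0.544  0.0506 0.078 ]
side disc [0.5708 0.1026 0.078 ]
side disc [0.5453 0.1454 0.078 ]
side disc [0.4902 0.1474 0.078 ]
side disc [0.4637 0.0999 0.078 ]
scene spokefront tip [0.6385 0.0998 0.065 ]
```

```bash
python3 - <<'E'
from h import *
a=load("scene0");b=load("side0")
tcp=np.array([.6746,0,.2258]);R=np.array([[0,-1,0],[-1,0,0],[0,0,-1.]]) # cols tool x=-y,y=-x
for f in (a,b):
    P=cloud(f);v=(f["range_z"]>0)&(P[...,2]>.2)
    q=(P[v]-tcp)@R; q=q[(np.abs(q[:,0])<.12)&(np.abs(q[:,1])<.13)&(q[:,2]<.03)&(q[:,2]>-.3)]*1000
    for z in range(10,-300,-10):
        s=q[(q[:,2]<=z)&(q[:,2]>z-10)]
        if len(s)>3: print(z,len(s),s[:,0].min().round(),s[:,0].max().round(),s[:,1].min().round(),s[:,1].max().round())
    print()
E
```

```text
0 52 -12.0 11.0 -61.0 58.0
-10 80 -12.0 11.0 -62.0 60.0
-20 84 -12.0 11.0 -62.0 45.0
-30 77 -12.0 10.0 -64.0 44.0
-40 58 -12.0 10.0 -65.0 63.0
-50 18 -12.0 -8.0 47.0 63.0
-60 123 -39.0 38.0 -90.0 86.0
-70 417 -40.0 39.0 -90.0 87.0
-80 561 -40.0 39.0 -94.0 88.0
-90 365 -40.0 39.0 -97.0 92.0
-100 1762 -40.0 39.0 -98.0 97.0
-110 355 -35.0 31.0 -97.0 74.0
-120 249 -25.0 22.0 -52.0 5.0
-130 235 -25.0 22.0 -52.0 -11.0
-140 245 -25.0 21.0 -52.0 -10.0
-150 333 -40.0 37.0 -52.0 7.0
-160 900 -40.0 39.0 -52.0 14.0
-170 546 -38.0 36.0 -39.0 15.0
-180 144 -32.0 22.0 -33.0 -3.0
-190 363 -47.0 40.0 -47.0 6.0
-200 538 -47.0 41.0 -48.0 8.0
-210 568 -47.0 41.0 -48.0 6.0
-220 586 -47.0 40.0 -49.0 8.0
-230 629 -47.0 41.0 -49.0 3.0
-240 635 -47.0 41.0 -47.0 7.0
-250 690 -47.0 40.0 -48.0 9.0
-260 703 -47.0 41.0 -48.0 6.0
-270 740 -47.0 41.0 -48.0 8.0
-280 776 -47.0 41.0 -48.0 5.0
-290 817 -47.0 40.0 -48.0 8.0

10 5 -11.0 2.0 -50.0 46.0
0 53 -16.0 9.0 -60.0 61.0
-10 67 -16.0 10.0 -59.0 61.0
-20 62 -15.0 4.0 -61.0 62.0
-30 65 -16.0 7.0 -64.0 64.0
-40 82 -16.0 7.0 -65.0 66.0
-50 47 -16.0 6.0 -64.0 67.0
-60 56 -42.0 29.0 -89.0 90.0
-70 261 -44.0 30.0 -87.0 90.0
-80 298 -43.0 24.0 -92.0 95.0
-90 279 -45.0 32.0 -94.0 98.0
-100 718 -45.0 39.0 -95.0 97.0
-110 154 -30.0 27.0 -51.0 18.0
-120 144 -27.0 19.0 -50.0 18.0
-130 140 -28.0 22.0 -49.0 17.0
-140 125 -28.0 19.0 -50.0 18.0
-150 88 -45.0 5.0 -47.0 18.0
-160 186 -44.0 26.0 -49.0 38.0
-170 187 -41.0 18.0 -36.0 38.0
-180 68 -35.0 -3.0 -24.0 32.0
-190 177 -50.0 2.0 -42.0 47.0
-200 195 -50.0 -0.0 -43.0 46.0
-210 199 -50.0 5.0 -40.0 47.0
-220 205 -50.0 9.0 -42.0 47.0
-230 200 -50.0 0.0 -40.0 47.0
-240 215 -50.0 1.0 -43.0 47.0
-250 213 -50.0 9.0 -39.0 46.0
-260 227 -52.0 -3.0 -41.0 47.0
-270 219 -50.0 0.0 -42.0 46.0
-280 235 -50.0 5.0 -41.0 46.0
-290 114 -49.0 7.0 -43.0 46.0
```

```bash
python3 -m inch '1 -0.15 -0.12 0 0 0 0.833;1 -0.15 -0.12 0 0 0 0.833;1 -0.15 -0.12 0 0 0 0.833;1 -0.15 -0.12 0 0 0 0.833;1 -0.15 -0.12 0 0 0 0.833;1 -0.15 -0.12 0 0 0 0.833;1 -0.15 -0.12 0 0 0 0.833' 20; python3 -m inch '1 0 0 0 0 0 0.833;1 0 0 0 0 0 0.833;1 0 0 0 0 0 0.833;1 0 0 0 0 0 0.833;1 0 0 0 0 0 0.833;1 0 0 0 0 0 0.833;1 0 0 0 0 0 0.833'
cat >> h.py <<'E'
from scipy.spatial.transform import Rotation as Ro
C=np.array([.5175,.0995]);TH=np.radians(-10)
U=np.array([np.cos(TH),np.sin(TH)]);L=np.array([-U[1],U[0]])
def Rt(lean):
    a=np.radians(lean);u=np.r_[U,0];l=np.r_[L,0];Z=np.array([0,0,1.])
    return np.stack([-np.cos(a)*u+np.sin(a)*Z,l,-np.cos(a)*Z-np.sin(a)*u],1)
def cur(s):
    R=Ro.from_euler("xyz",s["ee_rot"]).as_matrix();p=s["eef_pos"];d=p[:2]-C
    return p,R,np.array([d@U,d@L,p[2]])
def row(s,f,l,z,lean):
    p,R,_=cur(s);t=np.r_[C+f*U+l*L,z]
    return np.round(np.r_[R.T@(t-p)/.3,np.degrees(Ro.from_matrix(R.T@Rt(lean)).as_rotvec())/60],3)
E
python3 - <<'E'
from station import arm
from h import *
s=arm.get_state();print(s["t"],cur(s)[2],s["force"],s["q"],s["width"]);print(row(s,.2,-.025,.2,40),row(s,.2,-.025,.06,40))
E
```

```text
t: 0.85
eef_pos: [0.7108, 0.045, 0.2261]
ee_rot: [3.141, -0.001, -2.445]
force: [-0.5, -0.9, 0.7]
width: 0.0371
t: 1.55
eef_pos: [0.7109, 0.045, 0.2263]
ee_rot: [-3.141, -0.0, 2.969]
force: [-0.4, 0.7, -0.3]
width: 0.0006
1.55 [ 0.19989108 -0.02012854  0.22628981] [-0.41212336  0.74915573 -0.2700088 ] [ 3.35768811e-01  4.20148492e-01  1.04920444e-01 -8.59313711e-05
 -1.25599847e+00 -2.07873753e+00] 0.0006195470951705081
[-0.    -0.016  0.088 -0.001  0.666  0.002] [-0.001 -0.016  0.554 -0.001  0.666  0.002]
```

```bash
python3 -m inch '1 0 -0.016 0.088 0 0.667 0;1 0 -0.016 0.088 0 0.667 0;1 0 -0.016 0.088 0 0.667 0;1 0 -0.016 0.088 0 0.667 0;1 0 -0.016 0.088 0 0.667 0;1 0 -0.016 0.088 0 0.667 0;1 0 -0.016 0.088 0 0.667 0'
python3 - <<'E'
from station import arm
from h import *
s=arm.get_state();print(s["t"],cur(s)[2],s["force"],s["q"]);print(row(s,.2,-.025,.055,40))
f=arm.grab_frame("wrist");cv2.imwrite("pics/wrist1.png",f["img"][:,:,::-1])
f=arm.grab_frame("side");cv2.imwrite("pics/side1.png",f["img"][:,:,::-1])
E
```

```text
t: 2.25
eef_pos: [0.7105, 0.04, 0.1974]
ee_rot: [3.14, -0.7, 2.971]
force: [-0.2, -0.0, 0.6]
width: 0.0004
2.25 [ 0.20040676 -0.0251301   0.19738973] [-0.20745418 -0.00830659  0.56304693] [ 0.19312582  0.90543218  0.83889841 -0.27963926 -2.15227661 -2.01032591]
[-0.305 -0.     0.364 -0.001 -0.002  0.003]
```

View pics/wrist1.png

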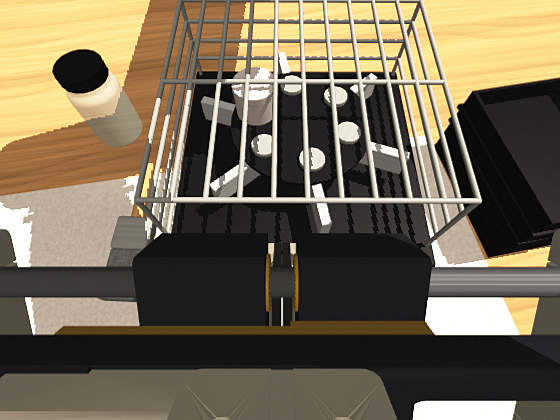

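View pics/side1.png

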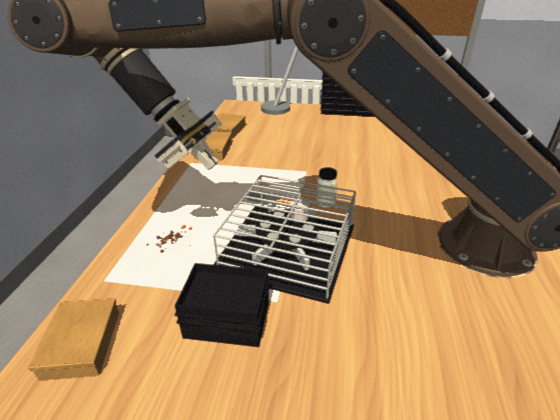

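```bash
python3 -m inch '1 -0.305 0 0.364 0 0 0;1 -0.305 0 0.364 0 0 0;1 -0.305 0 0.364 0 0 0;1 -0.305 0 0.364 0 0 0;1 -0.305 0 0.364 0 0 0'
python3 - <<'E'
from station import arm
from h import *
s=arm.get_state();print(s["t"],cur(s)[2],s["force"],s["q"]);print(row(s,.140,-.025,.052,40),row(s,.111,-.025,.052,40))
f=arm.grab_frame("wrist");cv2.imwrite("pics/wrist2.png",f["img"][:,:,::-1])
f=arm.grab_frame("side");cv2.imwrite("pics/side2.png",f["img"][:,:,::-1])
E
```

```text
t: 2.85
eef_pos: [0.7104, 0.0404, 0.0607]
ee_rot: [3.141, -0.696, 2.97]
force: [0.0, 0.5, 0.7]
width: 0.0005
2.85 [ 0.20019437 -0.02471256  0.06071414] [0.03240751 0.52638269 0.72013807] [ 0.19594757  0.98457398  0.68777106 -0.24859887 -1.9254933  -1.94631756]
[ 0.135 -0.     0.151 -0.001  0.002  0.002] [ 0.21  -0.     0.213 -0.001  0.002  0.002]
```

View pics/wrist2.png

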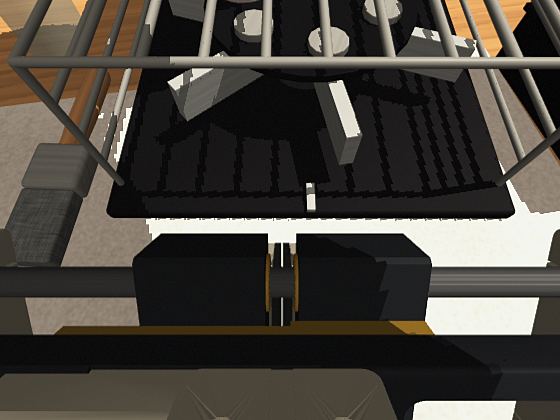

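View pics/side2.png

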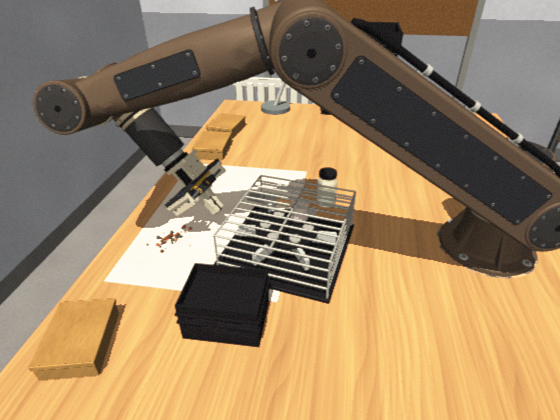

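```bash
cat >> h.py <<'E'
def wplane(f,s,u,v,z):
    p,R,_=cur(s);T=f["tool_from_camera"]
    d=np.array([(u-f["cx"])/f["fx"],-(v-f["cy"])/f["fy"],-1.])
    o=p+R@T[:3,3];d=R@T[:3,:3]@d;q=o+d*(z-o[2])/d[2];w=q[:2]-C
    return np.round(np.r_[w@U,w@L,z]*1000,1)
E
python3 - <<'E'
from station import arm
from h import *
s=arm.get_state();f=load("wrist0")
print("pointer front/back",wplane(f,s,311,207,.016),wplane(f,s,310,185,.016))
print("roof F",wplane(f,s,18,62,.1205),wplane(f,s,553,62,.1205))
print("base F",wplane(f,s,115,208,.012),wplane(f,s,508,207,.012))
print("spokeA tip",wplane(f,s,350,141,.065),"B",wplane(f,s,186,98,.065))
E
```

```text
pointer front/back [149.9  -3.5  16. ] [131.9  -3.6  16. ]
roof F [ 127.8 -144.2  120.5] [126.5  98.7 120.5]
base F [ 149.3 -145.6   12. ] [147.5 140.8  12. ]
spokeA tip [129.   16.7  65. ] B [ 95.2 -86.9  65. ]
```

```bash
sed -i 's/TH=np.radians(-10)/TH=np.radians(-10.7)/' h.py; python3 - <<'E'
from station import arm
from h import *
s=arm.get_state();print(cur(s)[2]);print(row(s,.125,-.022,.055,40))
E
```

```text
[ 0.20202007 -0.0219745   0.06261274]
[ 0.182  0.004  0.183 -0.007  0.007  0.011]
```

```bash
python3 -m inch '1 0.09 0 0.09 0 0 0.01;1 0.182 0.004 0.183 0 0 0.01;1 0.182 0.004 0.183 0 0 0.01;1 0.182 0.004 0.183 0 0 0.01'
python3 - <<'E'
from station import arm
from h import *
for i in range(4):
    s=arm.get_state();print(s["t"],cur(s)[2],s["force"].round(1))
    f=arm.grab_frame("wrist")
cv2.imwrite("pics/wrist3.png",f["img"][:,:,::-1])
print(row(s,.112,-.022,.054,40))
E
```

```text
t: 3.35
eef_pos: [0.6355, 0.0552, 0.0548]
ee_rot: [-3.135, -0.693, 2.957]
force: [0.1, -0.4, 1.1]
width: 0.0005
3.35 [ 0.12413754 -0.02167661  0.05475669] [ 0.1 -0.4  1.1]
3.4 [ 0.12498891 -0.02166384  0.05419548] [ 0.8 -0.4 -0.3]
3.45 [ 0.12519873 -0.02170695  0.05340286] [-0.3  0.3 -0.3]
3.5 [ 0.12502544 -0.02183679  0.05261148] [ 0.2  0.6 -0.3]
[ 0.036 -0.     0.024 -0.007  0.004  0.   ]
```

View pics/wrist3.png

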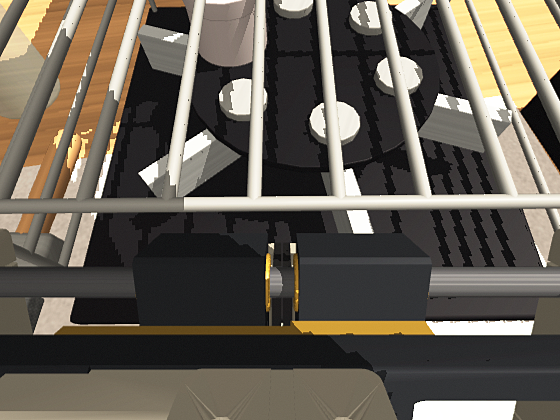

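```bash
python3 -m inch '1 0.036 0 0.020 0 0 0;1 0.036 0 0.020 0 0 0;1 0.036 0 0.020 0 0 0'
python3 - <<'E'
from station import arm
from h import *
for i in range(2):
    s=arm.get_state();print(s["t"],cur(s)[2],s["force"].round(1))
    f=arm.grab_frame("wrist")
    cv2.imwrite("pics/wrist4.png",f["img"][:,:,::-1])
g=arm.grab_frame("side");cv2.imwrite("pics/side4.png",cv2.resize(g["img"][140:320,150:370,::-1],None,fx=3.6,fy=3.3,interpolation=cv2.INTER_CUBIC))
print(row(s,.112,.04,.055,40))
E
```

```text
t: 3.85
eef_pos: [0.6231, 0.0568, 0.0532]
ee_rot: [-3.133, -0.698, 2.954]
force: [0.2, -0.9, -1.1]
width: 0.0008
3.85 [ 0.11170067 -0.02230754  0.05319393] [ 0.2 -0.9 -1.1]
3.9 [ 0.11165876 -0.02231554  0.0530439 ] [-0.6 -0.3  0.6]
[ 0.003  0.208 -0.007 -0.008  0.    -0.001]
```

View pics/side4.png

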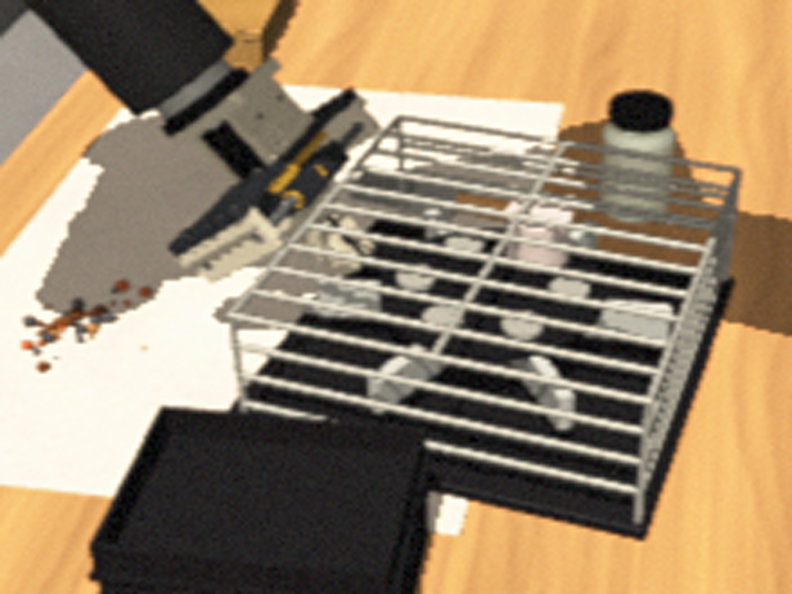

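View pics/wrist4.png

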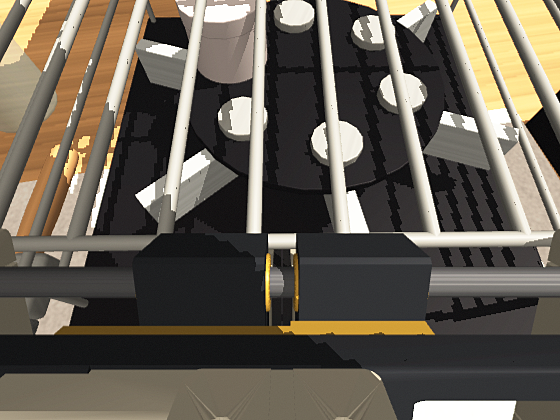

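```bash
python3 -m inch '1 0 0.03 -0.005 0 0 0;1 0 0.06 -0.005 0 0 0;1 0 0.09 -0.005 0 0 0;1 0 0.12 -0.005 0 0 0;1 0 0.15 -0.005 0 0 0;1 0 0.18 -0.005 0 0 0;1 0 0.187 -0.005 0 0 0;1 0 0.187 -0.005 0 0 0'
python3 - <<'E'
from station import arm
from h import *
s=arm.get_state();print(s["t"],cur(s)[2],s["force"].round(1))
f=arm.grab_frame("wrist")
cv2.imwrite("pics/wrist5.png",f["img"][:,:,::-1])
print(row(s,.112,.037,.055,40))
E
```

```text
t: 4.8
eef_pos: [0.6336, 0.1129, 0.0537]
ee_rot: [-3.134, -0.698, 2.955]
force: [-0.7, 1.0, -0.1]
width: 0.0007
4.8 [0.11158837 0.0346898  0.05374977] [-0.7  1.  -0.1]
[ 0.002  0.008 -0.004 -0.008  0.     0.   ]
```

View pics/wrist5.png

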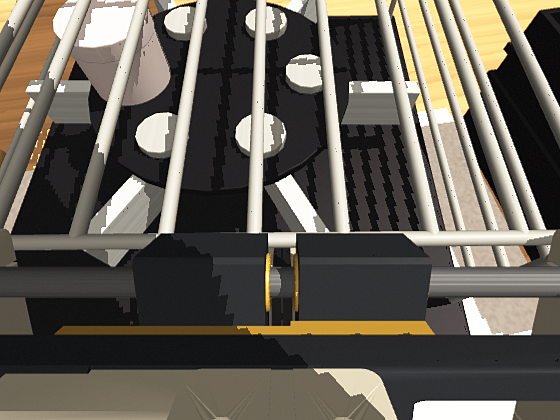

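```bash
python3 - <<'E'
from station import arm
from h import *
s=arm.get_state();print(row(s,.107,.033,.0555,45),row(s,.106,.046,.0555,45))
E
```

```text
[ 0.016 -0.005  0.006 -0.008  0.084 -0.   ] [ 0.018  0.039  0.007 -0.008  0.084 -0.   ]
```

```bash
python3 -m inch '1 0 0 0 0 0.084 0;1 0 0 0 0 0.084 0;1 0.016 -0.005 0.006 0 0.084 0;1 0.016 -0.005 0.006 0 0.084 0;1 0.018 0.01 0.006 0 0.084 0;1 0.018 0.025 0.006 0 0.084 0;1 0.018 0.039 0.006 0 0.084 0;1 0.018 0.039 0.006 0 0.084 0'
python3 - <<'E'
from station import arm
from h import *
s=arm.get_state();print(s["t"],cur(s)[2],s["force"].round(1),s["q"].round(2))
f=arm.grab_frame("wrist")
cv2.imwrite("pics/wrist6.png",f["img"][:,:,::-1])
print(row(s,.112,.037,.055,45))
E
```

```text
t: 5.65
eef_pos: [0.6304, 0.1254, 0.0564]
ee_rot: [-3.133, -0.786, 2.954]
force: [0.4, -1.5, 0.9]
width: 0.0003
5.65 [0.10616981 0.04637564 0.05639977] [ 0.4 -1.5  0.9] [ 0.29  0.92  0.51 -0.34 -1.88 -2.03]
[-0.017 -0.031 -0.01  -0.008 -0.    -0.   ]
```

View pics/wrist6.png

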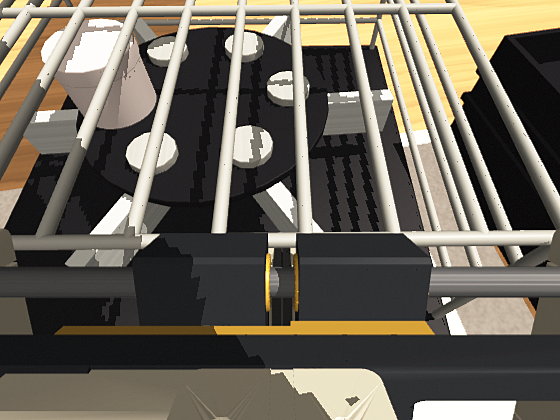

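```bash
cat >> h.py <<'E'
def ang(f,s,pts,z=.078):
    q=np.array([wplane(f,s,u,v,z)[:2] for u,v in pts])
    print(q.tolist()); print(np.degrees(np.arctan2(q[:,1],q[:,0])).round(1),np.hypot(*q.T).round(1))
E
python3 - <<'E'
from station import arm
from h import *
s=arm.get_state();f=load("wrist0")
ang(f,s,[(152,152),(252,144),(289,87),(244,47),(168,48)])
E
```

```text
[[53.8, -24.5], [48.0, 29.6], [1.1, 50.2], [-40.0, 19.5], [-38.9, -32.8]]
[ -24.5   31.7   88.7  154.  -139.9] [59.1 56.4 50.2 44.5 50.9]
```

```bash
python3 - <<'E'
from station import arm
from h import *
s=arm.get_state();print(cur(s)[2]);print(row(s,.107,.041,.0555,45),row(s,.155,.038,.057,45),row(s,.155,-.087,.057,45),row(s,.107,-.087,.0555,45))
E
```

```text
[0.1062876  0.04622674 0.05618486]
[-0.003 -0.017  0.    -0.008 -0.    -0.   ] [-0.113 -0.028 -0.117 -0.008 -0.    -0.   ] [-0.113 -0.445 -0.113 -0.008 -0.    -0.   ] [-0.003 -0.444  0.004 -0.008 -0.    -0.   ]
```

```bash
python3 -m inch '1 -0.003 -0.017 -0.003 0 0 0;1 -0.06 -0.025 -0.063 0 0 0;1 -0.113 -0.028 -0.117 0 0 0;1 -0.113 -0.028 -0.117 0 0 0;1 -0.113 -0.17 -0.117 0 0 0;1 -0.113 -0.31 -0.117 0 0 0;1 -0.113 -0.445 -0.115 0 0 0;1 -0.113 -0.445 -0.115 0 0 0;1 -0.113 -0.445 -0.115 0 0 0'
python3 - <<'E'
from station import arm
from h import *
s=arm.get_state();print(s["t"],cur(s)[2],s["force"].round(1),s["q"].round(2))
f=arm.grab_frame("wrist")
cv2.imwrite("pics/wrist7.png",f["img"][:,:,::-1])
print(row(s,.107,-.087,.0555,45))
E
```

```text
t: 6.6
eef_pos: [0.6533, -0.0168, 0.057]
ee_rot: [-3.132, -0.787, 2.951]
force: [0.0, 0.1, -0.2]
width: 0.0003
6.6 [ 0.15508547 -0.08908601  0.05702765] [ 0.   0.1 -0.2] [ 0.13  0.95  0.55 -0.23 -1.92 -1.89]
[ 0.11   0.007  0.117 -0.006 -0.001 -0.003]
```

View pics/wrist7.png

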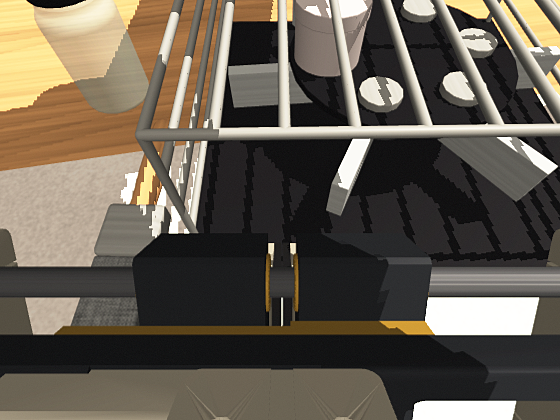

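```bash
python3 - <<'E'
from station import arm
from h import *
s=arm.get_state();f=load("wrist0")
print(wplane(f,s,329,184,.065),wplane(f,s,343,187,.065))
print(row(s,.107,-.087,.0555,45),row(s,.107,.048,.0555,45))
E
```

```text
[113.9 -61.5  65. ] [115.9 -53.9  65. ]
[ 0.11   0.004  0.117 -0.007 -0.001 -0.002] [ 0.11   0.454  0.114 -0.007 -0.001 -0.002]
```

```bash
python3 -m inch '1 0.04 -0.008 0.043 0 0 0;1 0.08 -0.008 0.085 0 0 0;1 0.11 -0.008 0.115 0 0 0;1 0.11 -0.008 0.115 0 0 0;1 0.11 -0.008 0.115 0 0 0'
python3 - <<'E'
from station import arm
from h import *
s=arm.get_state();print(s["t"],cur(s)[2],s["force"].round(1))
f=arm.grab_frame("wrist")
cv2.imwrite("pics/wrist8.png",f["img"][:,:,::-1])
print(row(s,.110,.0,.055,45),row(s,.105,.046,.055,45))
E
```

```text
t: 7.15
eef_pos: [0.6068, -0.0082, 0.0565]
ee_rot: [-3.132, -0.786, 2.955]
force: [-0.3, -1.2, -0.6]
width: 0.0002
7.15 [ 0.10772072 -0.08922704  0.05645152] [-0.3 -1.2 -0.6]
[-0.009  0.297 -0.005 -0.009 -0.     0.   ] [ 0.003  0.451  0.006 -0.009 -0.     0.   ]
```

View pics/wrist8.png

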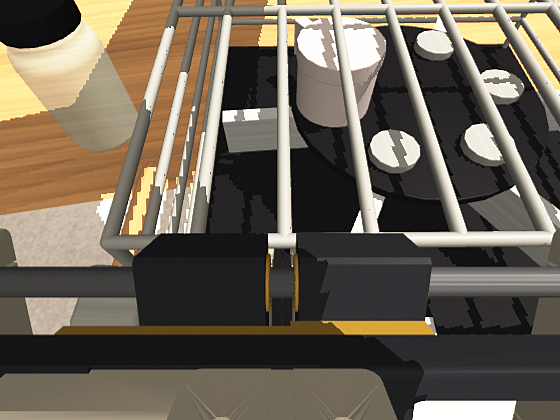

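```bash
python3 -m inch '1 0 0.04 0 0 0 0;1 0 0.08 0 0 0 0;1 0 0.12 0 0 0 0;1 0 0.16 0 0 0 0;1 0 0.20 0 0 0 0;1 0 0.24 0 0 0 0;1 0 0.28 0 0 0 0;1 0 0.31 0 0 0 0;1 0 0.34 0 0 0 0;1 0 0.36 0 0 0 0;1 0 0.36 0 0 0 0'
python3 - <<'E'
from station import arm
from h import *
s=arm.get_state();print(s["t"],cur(s)[2],s["force"].round(1))
f=arm.grab_frame("wrist")
cv2.imwrite("pics/wrist9.png",f["img"][:,:,::-1])
print(row(s,.106,.035,.055,45),row(s,.105,.046,.055,45))
E
```

```text
t: 8.3
eef_pos: [0.6261, 0.0981, 0.0553]
ee_rot: [-3.133, -0.786, 2.954]
force: [-0.2, 0.3, -0.8]
width: 0.0007
8.3 [0.10694937 0.01879205 0.05527598] [-0.2  0.3 -0.8]
[ 0.002  0.054  0.002 -0.008 -0.001 -0.   ] [ 0.004  0.091  0.005 -0.008 -0.001 -0.   ]
```

View pics/wrist9.png

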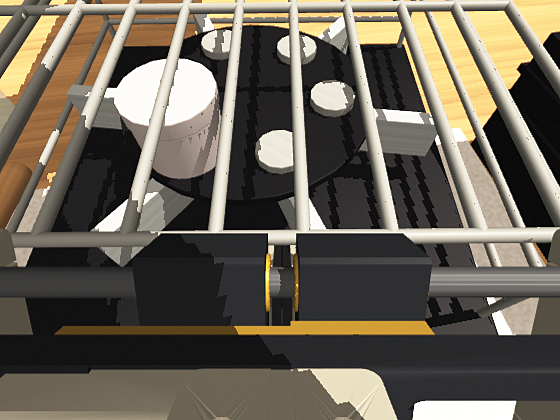

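Working as planned; continue to about +36°.

```bash
python3 -m inch '1 0.001 0.025 0 0 0 0;1 0.002 0.05 0.001 0 0 0;1 0.003 0.07 0.002 0 0 0;1 0.004 0.091 0.003 0 0 0;1 0.004 0.091 0.003 0 0 0'
python3 - <<'E'
from station import arm
from h import *
s=arm.get_state();print(s["t"],cur(s)[2],s["force"].round(1))
f=arm.grab_frame("wrist")
cv2.imwrite("pics/wrist10.png",f["img"][:,:,::-1])
print(row(s,.155,.038,.057,45),row(s,.155,-.093,.057,45))
E
```

```text
t: 8.85
eef_pos: [0.6295, 0.1253, 0.0554]
ee_rot: [-3.133, -0.786, 2.954]
force: [-0.5, 0.9, 0.2]
width: 0.0002
8.85 [0.10523881 0.04616227 0.05540573] [-0.5  0.9  0.2]
[-0.113 -0.028 -0.121 -0.008 -0.001 -0.   ] [-0.114 -0.465 -0.117 -0.008 -0.001 -0.   ]
```

View pics/wrist10.png

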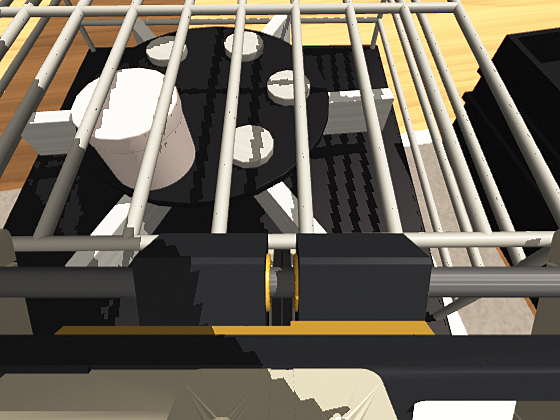

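Same configuration one spoke further (jar now at −25°). Same retreat and re-entry.

```bash
python3 -m inch '1 -0.003 -0.017 -0.003 0 0 0;1 -0.06 -0.025 -0.063 0 0 0;1 -0.113 -0.028 -0.120 0 0 0;1 -0.113 -0.028 -0.120 0 0 0;1 -0.113 -0.17 -0.117 0 0 0;1 -0.113 -0.31 -0.117 0 0 0;1 -0.113 -0.455 -0.115 0 0 0;1 -0.113 -0.455 -0.115 0 0 0;1 -0.113 -0.455 -0.115 0 0 0'
python3 - <<'E'
from station import arm
from h import *
s=arm.get_state();print(s["t"],cur(s)[2],s["force"].round(1),s["q"].round(2))
f=arm.grab_frame("wrist")
cv2.imwrite("pics/wrist11.png",f["img"][:,:,::-1])
print(row(s,.110,-.091,.056,45))
E
```

```text
t: 9.8
eef_pos: [0.6518, -0.0206, 0.0569]
ee_rot: [-3.132, -0.787, 2.95]
force: [-0.4, 0.4, 0.8]
width: 0.0009
9.8 [ 0.15423454 -0.09305533  0.05694857] [-0.4  0.4  0.8] [ 0.13  0.95  0.55 -0.23 -1.92 -1.88]
[ 0.102  0.007  0.107 -0.006 -0.001 -0.003]
```

View pics/wrist11.png

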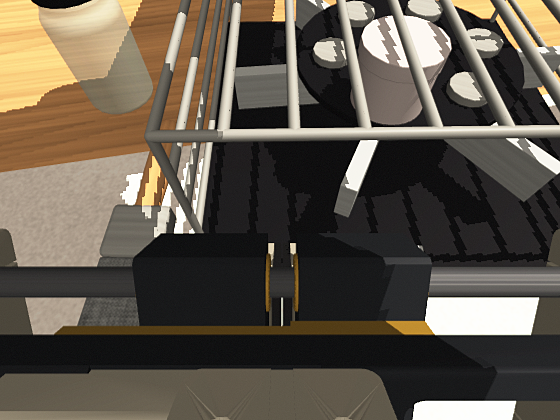

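```bash
python3 -m inch '1 0.04 0 0.043 0 0 0;1 0.08 0 0.082 0 0 0;1 0.106 0 0.111 0 0 0;1 0.106 0 0.111 0 0 0;1 0.104 0.03 0.108 0 0 0;1 0.104 0.06 0.108 0 0 0;1 0.102 0.10 0.107 0 0 0;1 0.102 0.14 0.107 0 0 0;1 0.102 0.18 0.107 0 0 0;1 0.102 0.206 0.107 0 0 0;1 0.102 0.206 0.107 0 0 0'
python3 - <<'E'
from station import arm
from h import *
s=arm.get_state();print(s["t"],cur(s)[2],s["force"].round(1),s["q"].round(2))
f=arm.grab_frame("wrist")
cv2.imwrite("pics/wrist12.png",f["img"][:,:,::-1])
f=arm.grab_frame("scene");np.savez("pics/scene12.npz",**f)
cv2.imwrite("pics/scene12.png",cv2.resize(f["img"][130:310,170:390,::-1],None,fx=3.6,fy=3.3,interpolation=cv2.INTER_CUBIC))
E
```

```text
t: 10.95
eef_pos: [0.6198, 0.0517, 0.0551]
ee_rot: [-3.133, -0.787, 2.955]
force: [0.6, -0.4, 0.1]
width: 0.0002
10.95 [ 0.10938287 -0.02793213  0.05509445] [ 0.6 -0.4  0.1] [ 0.22  0.9   0.45 -0.28 -1.85 -1.94]
```

View pics/wrist12.png

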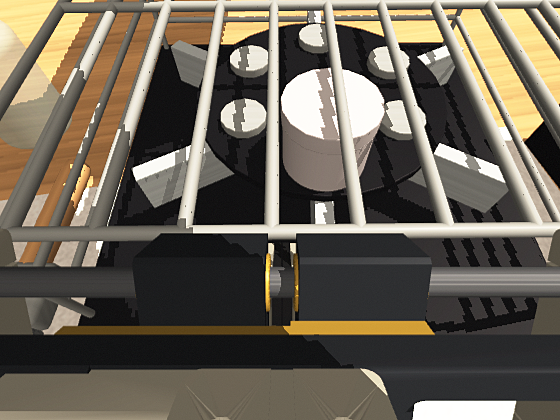

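View pics/scene12.png

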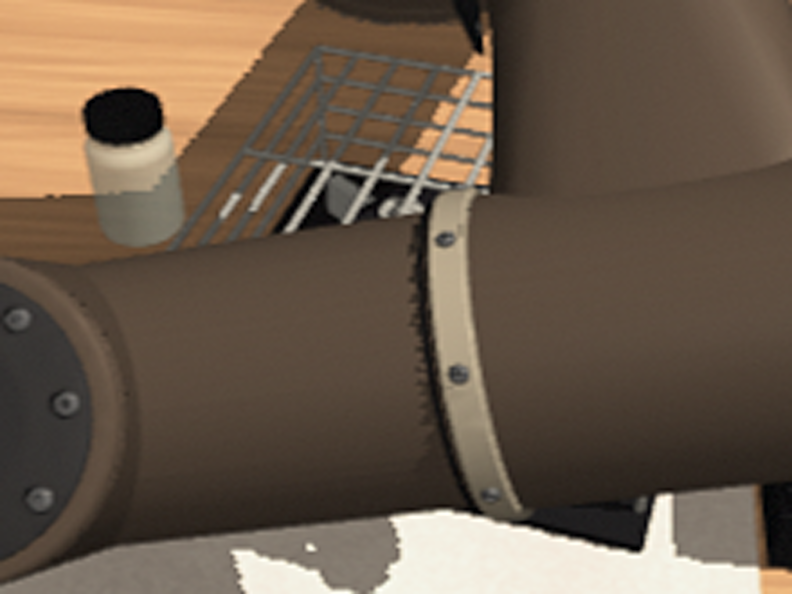

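```bash
python3 -m inch '1 -0.003 -0.015 -0.003 0 0 0;1 -0.08 -0.02 -0.083 0 0 0;1 -0.15 -0.02 -0.16 0 0 0;1 -0.22 -0.02 -0.23 0 0 0;1 -0.26 -0.02 -0.26 0 0 0;1 -0.26 -0.02 -0.26 0 0 0;1 -0.26 -0.02 -0.26 0 0 0'
python3 - <<'E'
from station import arm
from h import *
s=arm.get_state();print(s["t"],cur(s)[2],s["force"].round(1),s["q"].round(2))
f=arm.grab_frame("wrist");np.savez("pics/wrist13.npz",**f)
cv2.imwrite("pics/wrist13.png",f["img"][:,:,::-1])
f=arm.grab_frame("side")
cv2.imwrite("pics/side13.png",cv2.resize(f["img"][140:320,150:370,::-1],None,fx=3.6,fy=3.3,interpolation=cv2.INTER_CUBIC))
E
```

```text
t: 11.75
eef_pos: [0.7268, 0.0233, 0.0544]
ee_rot: [-3.132, -0.788, 2.952]
force: [-0.3, -0.1, 0.0]
width: 0.0001
11.75 [ 0.21980223 -0.03602942  0.05437371] [-0.3 -0.1  0. ] [ 0.16  1.09  0.86 -0.27 -2.08 -1.96]
```

View pics/wrist13.png

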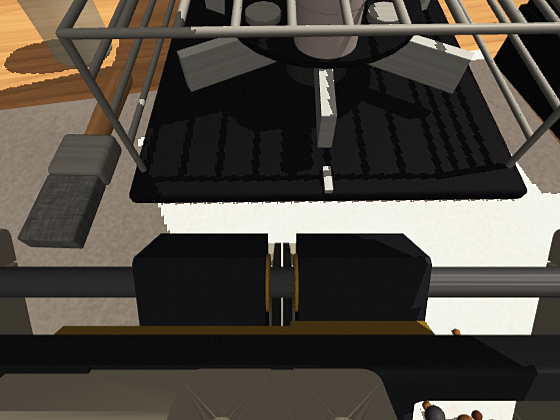

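View pics/side13.png

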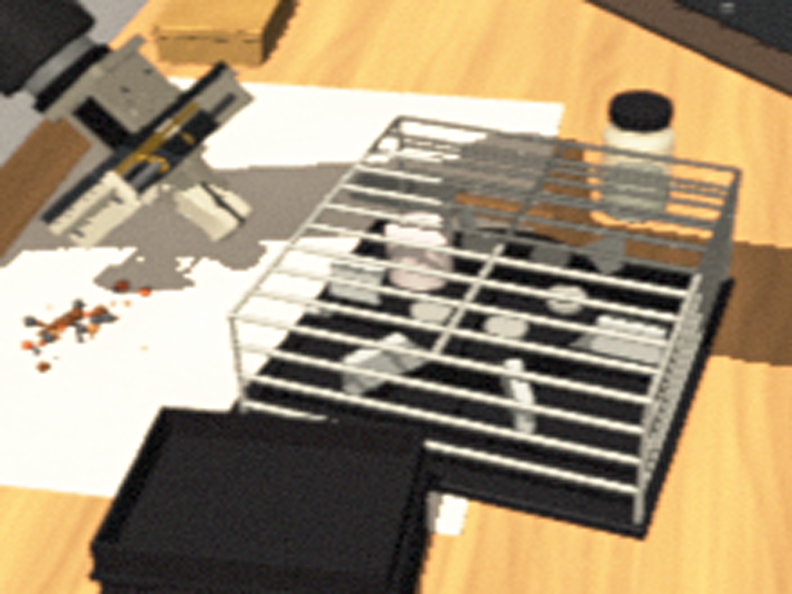

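```bash
python3 - <<'E'
from station import arm
from h import *
s=arm.get_state();f=load("wrist13")
print("ptr",wplane(f,s,327,167,.016),wplane(f,s,328,192,.016),"tip",wplane(f,s,317,120,.065),wplane(f,s,333,120,.065))
print("spoke root",wplane(f,s,326,70,.065))
print("base front",wplane(f,s,135,193,.012),wplane(f,s,524,188,.012))
E
```

```text
ptr [128.3  -0.2  16. ] [151.3  -1.   16. ] tip [129.1 -12.1  65. ] [129.2  -2.   65. ]
spoke root [79.8 -3.3 65. ]
base front [ 149.6 -144.5   12. ] [145. 146.  12.]
```

```bash
python3 -m inch '1 0.15 0 -0.15 0 0 0;1 0.3 0 -0.3 0 0 0;1 0.45 -0.1 -0.45 0 0 0;1 0.5 -0.3 -0.5 0 -0.2 0;1 0.5 -0.5 -0.5 0 -0.4 0;1 0.5 -0.7 -0.5 0 -0.4 0;1 0.5 -0.85 -0.5 0 -0.4 0;1 0.5 -0.85 -0.5 0 -0.4 0;1 0.5 -0.85 -0.5 0 -0.4 0;1 0.5 -0.85 -0.5 0 -0.4 0'
python3 - <<'E'
from station import arm
from h import *
for n,c in (("scene",(130,170)),("side",(150,160))):
    f=arm.grab_frame(n);np.savez(f"pics/{n}14.npz",**f)
    y,x=c
    cv2.imwrite(f"pics/{n}14.png",cv2.resize(f["img"][y:y+180,x:x+220,::-1],None,fx=3.6,fy=3.3,interpolation=cv2.INTER_CUBIC))
s=arm.get_state();print(s["t"],s["force"].round(1),s["qd"].round(3))
E
```

```text
t: 12.85
eef_pos: [0.6803, -0.2271, 0.2704]
ee_rot: [-3.135, -0.366, 2.955]
force: [0.2, 0.7, -0.4]
width: 0.0005
12.95 [0.4 0.4 0.1] [ 0.023  0.012  0.004 -0.    -0.001  0.001]
```

View pics/scene14.png

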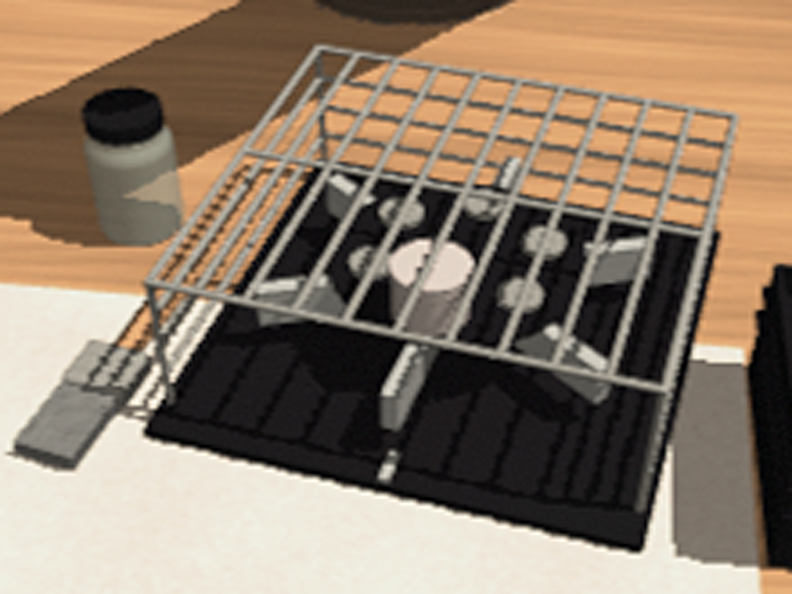

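View pics/side14.png

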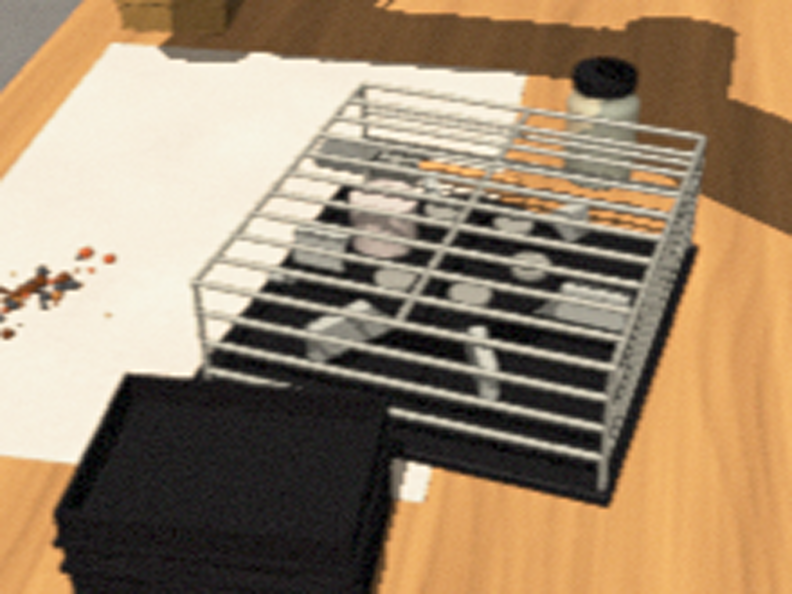

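```bash
python3 - <<'E'
from h import *
a=load("scene14");P=lambda x,y,z:plane(a,*zs(x,y),z)[:2]
FL,FR,BR,BL=[P(*p,.1205) for p in [(148,287),(668,388),(735,118),(320,49)]]
u=(FL+FR-BL-BR);u/=np.hypot(*u);v=FR-FL;v/=np.hypot(*v);print("front dir",np.degrees(np.arctan2(u[1],u[0])),"lat dir-90",np.degrees(np.arctan2(v[1],v[0]))-90)
c=(FL+FR+BR+BL)/4+u*.010;print("centre",c)
pt=P(390,464,.016);jar=P(432,266,.112)
D=np.array([P(*p,.078) for p in [(402,212),(482,203),(545,242),(521,294)]])
tip=(P(388,388,.065)+P(402,393,.065))/2
c2=(D[0]+D[3])/2;print("disc centre",c2)
for nm,cc in(("roof",c),("disc",c2)):
    w=pt-cc;w/=np.hypot(*w);n=np.array([-w[1],w[0]])
    print(nm,"pointer dir",np.degrees(np.arctan2(w[1],w[0])),"jar off line mm",(jar-cc)@n*1000,"along",(jar-cc)@w*1000,"tip",(tip-cc)@n*1000,(tip-cc)@w*1000)
for q in D: print(np.degrees(np.arctan2(*(q-c2)[::-1])).round(1),end=" ")
E
```

```text
front dir -9.822403136605852 lat dir-90 -8.731861351471167
centre [0.51952982 0.09785354]
disc centre [0.51842177 0.09758965]
roof pointer dir -10.441366147325063 jar off line mm -1.5947189289089247 along 52.98569933407184 tip -2.5697453780565858 117.10058381713912
disc pointer dir -10.246951981780906 jar off line mm -1.3177059769338433 along 54.02341945538409 tip -2.51027892514646 118.13462642122424
-131.5 170.2 107.9 48.5
```

Jar sits 1.5–4 mm off the pointer line by both cameras (tolerance 12 mm). Handing in.

```bash
python3 - <<'E'
from station import arm
print(arm.job_done())
E
```

```text
the job is handed in; nothing more can be done
None
```

The jar now stands at the middle of the open front, in line with the pointer. I handed the job in at about 13 s of the 59 s allowed; no verdict is reported.

**What I did:** With the gripper shut, I reached in under the front edge of the guard roof. I pushed three spokes in turn and turned the wheel about 107° anticlockwise. Then I pulled the arm out and clear of everything.

**Last checks:**
- **Scene camera:** the jar centre is about 1.5 mm off the pointer line. Its spoke tip is about 2.5 mm off.
- **Wrist camera:** this disagreed slightly, putting the spoke tip about 6 mm off, which means about 3 mm at the jar. Both are within the 12 mm allowed.
- **Forces and bystanders:** wrist force read 2 N or less at the end of every move, and I saw no contact with the jar or guard. The brush, crates and bottle look unmoved in the pictures, though I did not measure them.
- **Wheel at rest:** I did not measure its speed. The arm was clear of it for over a second before handing in.

**Lean angle:** for the second and third spokes, and the end of the first, I leaned the tool 45°, more than the suggested 30 to 40°. This kept the gripper body clear of the roof edge.

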